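# Close the lacquer tin

## Task

The open lacquer tin's press-in lid has been left lying askew across its mouth: bring the lid over the mouth and press it home, so that it has snapped in all the way round and lies flat and level on the rim. The underside of the lid is wet, so keep it on the tin and do not lift it away, and press no harder than a firm thumb so as not to dent it. Leave the tin standing about where it is, and leave the other things on the bench alone.

Things in the scene. Friction and masses are not known exactly. Their poses are not given: they have to be found in the camera images.
- tin: The open tin: white round lacquer tin with a red band, 144 mm across, 110 mm high, about 1.7 kg, loose on the bench (a sideways push of about 7 N can slide it). Origin: centre of its underside; z up. Its flat metal top ring, 22 mm wide, surrounds a round mouth 100 mm across with red walls. (A like tin nearby is already closed.)
- tin_rim (a point): Centre of the tin's mouth at the height of its flat top ring, 110 mm above the underside; z up along the tin's axis. Eight sprung black rubber bumps of a seal sit evenly round the wall of the mouth, 4 mm below the top; each stands 2.8 mm inwards and yields outwards as the plug of the lid passes.
- lid: The gold-coloured lid, 0.22 kg, no knob; at first flat on the top ring, 36 to 54 mm off centre, any way. Origin: centre of the flat underside of its plug; z up. Plug 13 mm deep: 94 mm across at the bottom, 97.6 at a bead 6 mm up, neck 94. Flange above it 140 across, 3 thick (top 16 above origin). Round recess in the top: 84 across, flat floor 7.3 above origin; its wall can be pushed from inside.
- lid_seat (a point): On the lid's axis, level with the flange's underside, 13 mm above the lid's origin; z up. Home, it lies on tin_rim. Some 15 mm off centre its leading side dips into the mouth; pushed on, the plug meets the far wall and drops onto the bumps, flange still 6 mm up or aslant. It snaps in at 15 to 25 N on the middle, or 8 to 30 N on the high side of the recess, then the other side. Over 80 N dents it.

How it is judged:
By the outcome, as a careful person would: the job done as asked, in the order asked, and still so for the second after the job is handed in, with the robot touching nothing.
It also fails if it takes over 51 s, if anything falls off the work surface, if the arm or the gripper's body presses on something with over 40 N, if the wrist force passes 120 N, or if a joint passes its speed limit or range.

## Robot

A 6-joint arm with a two-finger parallel gripper is mounted at the origin on the work surface. World frame = base frame: x ahead of the robot, y to its left, z up, the work surface at z = 0. Lengths are in m, angles in rad, forces in N, time in s.
With the tool pointing down it reaches from about 0.425 to 0.95 m from the base axis. Payload 3.5 kg.
Tool frame: the origin (TCP) lies at the very end of the fingers, on their centre line; the grasp point (between the pads) lies 19 mm behind it; z points along the fingers, y is the line along which they close (so a half turn about z gives the same grasp; the last joint's range is limited). The gripper opens to 85 mm and grips with 20 to 120 N. Pads are 22 mm wide; open, the fingers measure 114 mm over their backs; the gripper's body (76 mm by 85 mm) begins 54 mm behind the grasp point. The pads swing forward as they close: fully open they stand 13 mm farther back than shut.
Start: joints at [1.127, 0.286, 1.577, -0, 1.279, -0.15], TCP at [0.195, 0.646, 0.231] pointing down, gripper open.
Joint ranges: [-2.77, 2.77], [-0.9, 2.22], [0.21, 2.48], [-1.53, 4.67], [0.24, 2.81], [-2.84, 2.84]. Speed limits (rad/s): [2.79, 2.79, 3.14, 3.14, 3.14, 3.14].

## Interface

Orientations are given as a unit quaternion [x, y, z, w].
In Python, from plant import ctrl gives the robot as it stands.
- The arm moves only by the shell command python3 inch.py 'ROWS' [FORCE]. ROWS is a JSON list of rows, 1 to 10 of them, each an object with the fields pos (a list: dx, dy, dz in units of 20 mm), r (a list: a rotation vector rx, ry, rz in rad), jaw (the opening from 0.0 (shut) to 1.0 (fully open)); a field left out counts as zero (the opening has to be given); each row is the pose to reach, as a shift and turn from the pose commanded when the command began, along the tool's axes at that moment; what a row does not reach only later rows make up. A row lasts 1/8 s, in which the tool goes at most 0.0625 m and 0.188 rad, less where a joint would pass 70% of its speed; a pose out of reach is approached as far as the arm can. The fingers move at their own pace and stop on an object; FORCE is the grip in N (left out, the last holds). Time passes only in rows, so rows that do not move let the fingers close. It prints the time, the measured TCP pose, the force, the opening and the grip force at its end. Input that does not fit is refused with a message, and nothing moves.
- ctrl.get_state(): the state, without advancing time (a new reading comes with each control period).
- ctrl.read_camera(name): name is "scene" or "top" or "wrist"; returns a dict with "pixels" (384x512x3 uint8, red, green, blue), "camera_matrix" (3x3 intrinsics, pixels), "xyz" and "orientation" of the camera in the world. Camera axes: x right, y down, z forward; pixel columns grow to the right and rows downward; lengths in m; the calibration is good to about 2 mm. A picture is of the moment at which its call begins. There is no depth.
- ctrl.sign_off(): hands the job in; it is judged then, once.
The state is a dict: "time": time; "qpos": joint angles; "dq": joint speeds; "joint_efforts": joint torques, N m; "eef_pos": TCP position; "tcp_rot": TCP orientation; "contact_force": force on the tool from outside, world axes, zero at the start; "wrist_torque": the same for the moment, N m; "opening": opening from 0.0 (shut) to 1.0 (fully open); "finger_force": force on a finger pad.
Only numpy, scipy, OpenCV 4.12 (cv2) and the standard library are available. Lean on these libraries where they do the work, as an engineer would, in place of code of your own. Each camera call takes 0.05 s, during which the arm holds its last target. There are 200 camera calls.

## Working session

There is one attempt and no reset: what is moved stays moved. The work goes in short steps, Python scripts to look and compute and a shell command to move; the robot and the scene stay as the last step left them, time stands still between calls to the robot, and variables do not carry over. Pictures are saved under pics/ and viewed, at most 10 in all, crops included, and the job is handed in when it is done.

```bash
mkdir -p pics; ls; cat > h.py <<'E'
import numpy as np,cv2
from plant import ctrl
from scipy.spatial.transform import Rotation as R
def grab(n,f=None):
    c=ctrl.read_camera(n)
    if f: cv2.imwrite('pics/'+f,np.array(c['pixels'])[:,:,::-1])
    return c
def ray(c,uv,z):
    d=R.from_quat(c['orientation']).apply(np.linalg.solve(np.array(c['camera_matrix']),np.array([uv[0],uv[1],1.])))
    p=np.array(c['xyz']); return p+d*(z-p[2])/d[2]
def proj(c,P):
    q=R.from_quat(c['orientation']).inv().apply(np.atleast_2d(P)-np.array(c['xyz']))@np.array(c['camera_matrix']).T
    return q[:,:2]/q[:,2:]
E
python3 - <<'E'
from h import *
ims=[]
for n in ('scene','top'):
    c=grab(n,n+'0.png'); print(n,c['xyz'],c['orientation'],c['camera_matrix'])
s=ctrl.get_state();print(s)
E
```

```text
inch.py
pics
plant.py
scene [ 0.96791412 -0.27122166  0.46822571] [ 0.78951641  0.38990465 -0.22252601 -0.41847386] [[438.7375074    0.         254.4373545 ]
 [  0.         438.7375074  189.86867416]
 [  0.           0.           1.        ]]
top [0.41445786 0.04592471 0.76240672] [-0.7019941   0.70621747 -0.06786084  0.06209735] [[481.2815457    0.         258.73031874]
 [  0.         481.2815457  182.20050832]
 [  0.           0.           1.        ]]
{'time': 0.1, 'qpos': array([ 1.12704911e+00,  2.87131285e-01,  1.57803699e+00, -2.31571969e-05,
        1.27860144e+00, -1.49992633e-01]), 'dq': array([-0.00080311, -0.00035959, -0.00326213, -0.00090759,  0.00168562,
       -0.0002661 ]), 'joint_efforts': array([ 2.62970991e-05, -4.07299590e+01, -2.93695968e+01, -1.89152174e-04,
        3.47106616e-03,  7.06616291e-06]), 'eef_pos': array([0.19515773, 0.64554798, 0.23004589]), 'tcp_rot': array([ 1.46346367e-01,  9.89232812e-01, -1.04415926e-03, -3.07827496e-04]), 'contact_force': array([ 0.86331829, -0.49009893, -0.01617323]), 'wrist_torque': array([ 0.00067602, -0.04314082,  0.00742157]), 'finger_force': 0.0, 'opening': 0.998866297634882}
```

View pics/top0.png

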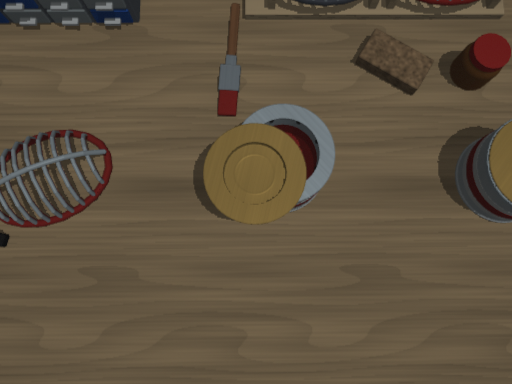

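View pics/scene0.png

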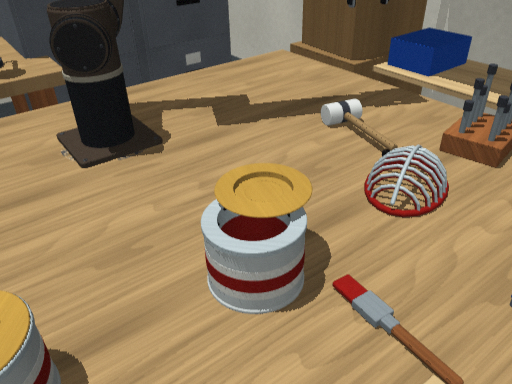

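The top view shows the gold lid centred near (255,173), lying over the tin's ring centred near (285,154). The scene view shows the same from the front, with the robot base at back left. I'll measure both next.

```bash
cat >> h.py <<'E'
from scipy.optimize import least_squares
def gold(c):
    h=cv2.cvtColor(np.array(c['pixels']),cv2.COLOR_RGB2HSV)
    m=cv2.inRange(h,(17,150,90),(30,255,255)); return cv2.morphologyEx(m,cv2.MORPH_OPEN,np.ones((3,3)))
def fit(P,r):
    return least_squares(lambda p:np.hypot(*(P-p).T)-r,P.mean(0),loss='soft_l1',f_scale=.001)
def lidpos(c,z,near):
    m=gold(c); best=None
    for k in cv2.findContours(m,cv2.RETR_EXTERNAL,cv2.CHAIN_APPROX_NONE)[0]:
        if cv2.contourArea(k)>1500 and np.hypot(*(k[:,0].mean(0)-near))<60: best=k
    k=cv2.convexHull(best)[:,0]
    P=np.array([ray(c,p,z)[:2] for p in k+0.0]); s=fit(P,.07); return s.x,np.std(s.fun),m
E
python3 - <<'E'
from h import *
c=grab('top')
l,e,m=lidpos(c,.126,(255,173)); print('lid',l,e)
im=np.array(c['pixels']); h=cv2.cvtColor(im,cv2.COLOR_RGB2HSV)
w=cv2.inRange(h,(0,0,110),(180,60,255)); w[:, :200]=0;w[:,345:]=0;w[:95]=0;w[220:]=0
n,lab,st,_=cv2.connectedComponentsWithStats(w); i=1+st[1:,4].argmax(); print(st[i])
k=max(cv2.findContours((lab==i).astype(np.uint8),cv2.RETR_EXTERNAL,cv2.CHAIN_APPROX_NONE)[0],key=len)[:,0]
near=cv2.dilate(m,np.ones((7,7)))
k=np.array([p for p in k if not near[p[1],p[0]]])
P=np.array([ray(c,p,.11)[:2] for p in k]); 
t=np.array(ray(c,(285,154),.11)[:2])
for _ in range(4):
    d=np.hypot(*(P-t).T); Q=P[abs(d-.072)<(.008 if _<2 else .003)]; t=fit(Q,.072).x
print('tin',t,len(Q),len(P)); 
# red mouth edge
r=cv2.inRange(h,(0,120,30),(8,255,255))|cv2.inRange(h,(172,120,30),(180,255,255)); 
v=im.copy()
th=np.linspace(0,6.28,200)
for cc,rr,z in ((l,.07,.126),(t,.072,.11),(t,.05,.11),(l,.042,.126)):
    q=proj(c,np.c_[cc[0]+rr*np.cos(th),cc[1]+rr*np.sin(th),th*0+z]).astype(int)
    for a in q: v[a[1],a[0]]=(0,255,0)
cv2.imwrite('pics/ov.png',cv2.resize(v[80:240,180:360],None,fx=3,fy=3,interpolation=0)[:,:,::-1])
print(t-l,np.hypot(*(t-l)),np.degrees(np.arctan2(*(t-l)[::-1])))
E
```

```text
Traceback (most recent call last):
  File "h.py", line 24, in lidpos
    k=cv2.convexHull(best)[:,0]
      ~~~~~~~~~~~~~~^^^^^^
cv2.error: OpenCV(4.12.0) /io/opencv/modules/imgproc/src/convhull.cpp:143: error: (-215:Assertion failed) total >= 0 && (depth == CV_32F || depth == CV_32S) in function 'convexHull'
```

```bash
cat > m.py <<'E'
from h import *
c=grab('top')
im=np.array(c['pixels']); h=cv2.cvtColor(im,cv2.COLOR_RGB2HSV)
for p in ((225,150),(285,173),(255,173),(320,170),(350,150),(200,250),(305,155)): print(p,h[p[1],p[0]])
E
python3 m.py
```

```text
(225, 150) [ 21 133 115]
(285, 173) [ 20 131  78]
(255, 173) [ 20 134 118]
(320, 170) [101  27 130]
(350, 150) [ 18  87 105]
(200, 250) [ 18  87 105]
(305, 155) [  1 178  53]
```

```bash
sed -i 's/(17,150,90),(30,255,255)/(17,112,45),(30,255,255)/' h.py; cat > m.py <<'E'
from h import *
c=grab('top')
im=np.array(c['pixels']); h=cv2.cvtColor(im,cv2.COLOR_RGB2HSV)
l,e,m=lidpos(c,.126,(255,173)); print('lid',l,e)
w=cv2.inRange(h,(85,0,80),(130,70,255)); w[:, :200]=0;w[:,345:]=0;w[:95]=0;w[220:]=0
n,lab,st,_=cv2.connectedComponentsWithStats(w); i=1+st[1:,4].argmax(); print(st[i])
k=max(cv2.findContours((lab==i).astype(np.uint8),cv2.RETR_EXTERNAL,cv2.CHAIN_APPROX_NONE)[0],key=len)[:,0]
near=cv2.dilate(m,np.ones((7,7)))
k=np.array([p for p in k if not near[p[1],p[0]]])
P=np.array([ray(c,p,.11)[:2] for p in k]); 
t=np.array(ray(c,(285,154),.11)[:2])
for _ in range(4):
    d=np.hypot(*(P-t).T); Q=P[abs(d-.072)<(.008 if _<2 else .003)]; t=fit(Q,.072).x
print('tin',t,len(Q),len(P)); 
v=im.copy()
th=np.linspace(0,6.28,200)
for cc,rr,z in ((l,.07,.126),(t,.072,.11),(t,.05,.11),(l,.042,.126)):
    q=proj(c,np.c_[cc[0]+rr*np.cos(th),cc[1]+rr*np.sin(th),th*0+z]).astype(int)
    for a in q: v[a[1],a[0]]=(0,255,0)
cv2.imwrite('pics/ov.png',cv2.resize(v[80:240,180:360],None,fx=3,fy=3,interpolation=0)[:,:,::-1])
print(t-l,np.hypot(*(t-l)),np.degrees(np.arctan2(*(t-l)[::-1])))
E
python3 m.py
```

```text
lid [0.5463766  0.04653768] 0.00024301484539876879
[ 243  104   92   98 2219]
tin [0.57708124 0.00701077] 162 255
[ 0.03070464 -0.03952691] 0.050051486343070835 -52.1598202105018
```

View pics/ov.png

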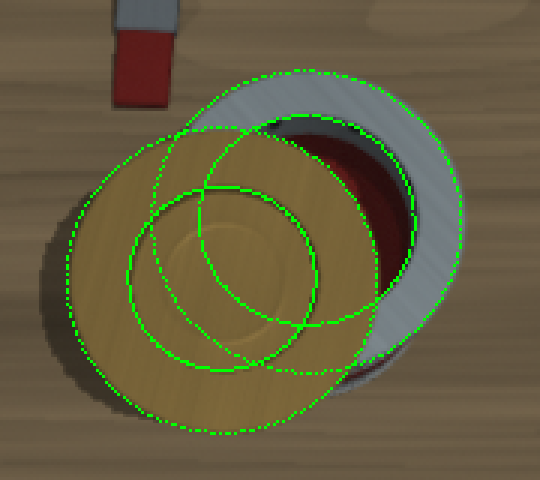

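The overlay fits well: the lid is at (0.546, 0.047) and the tin at (0.577, 0.007). The lid is therefore 50 mm off, and the push direction is (0.613, -0.790). I'll move over the lid with the fingers shut and the tool turned square to the push.

Careful with the scale: shifts go in units of 20 mm. That gives: -0.519 m is -25.95, -0.479 m is -23.95.

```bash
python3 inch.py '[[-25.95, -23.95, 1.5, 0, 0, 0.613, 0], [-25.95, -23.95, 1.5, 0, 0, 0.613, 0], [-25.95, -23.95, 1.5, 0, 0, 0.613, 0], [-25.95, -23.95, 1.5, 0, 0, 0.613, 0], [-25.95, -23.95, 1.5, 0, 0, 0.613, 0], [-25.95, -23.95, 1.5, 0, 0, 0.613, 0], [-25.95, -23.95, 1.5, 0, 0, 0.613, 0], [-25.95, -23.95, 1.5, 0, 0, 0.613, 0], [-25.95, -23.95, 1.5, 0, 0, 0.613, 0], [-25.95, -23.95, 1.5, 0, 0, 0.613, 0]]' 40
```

```text
refused: ROWS must be a list of objects, one for each row. Nothing was moved.
```

Nothing moved. I misread the format; it is a list of objects, one for each row. Resending.

```bash
python3 inch.py '[{"pos": [-25.95, -23.95, 1.5], "r": [0, 0, 0.613], "jaw": 0}, {"pos": [-25.95, -23.95, 1.5], "r": [0, 0, 0.613], "jaw": 0}, {"pos": [-25.95, -23.95, 1.5], "r": [0, 0, 0.613], "jaw": 0}, {"pos": [-25.95, -23.95, 1.5], "r": [0, 0, 0.613], "jaw": 0}, {"pos": [-25.95, -23.95, 1.5], "r": [0, 0, 0.613], "jaw": 0}, {"pos": [-25.95, -23.95, 1.5], "r": [0, 0, 0.613], "jaw": 0}, {"pos": [-25.95, -23.95, 1.5], "r": [0, 0, 0.613], "jaw": 0}, {"pos": [-25.95, -23.95, 1.5], "r": [0, 0, 0.613], "jaw": 0}, {"pos": [-25.95, -23.95, 1.5], "r": [0, 0, 0.613], "jaw": 0}, {"pos": [-25.95, -23.95, 1.5], "r": [0, 0, 0.613], "jaw": 0}]' 40
cat > s.py <<'E'
import sys
from h import *
s=ctrl.get_state(); r=R.from_quat(s['tcp_rot']); p=np.array(s['eef_pos'])
L=np.array([0.5464,.0465]);T=np.array([.5771,.0070]);d=(T-L)/.05005
print('t',s['time'],'p',p.round(4),'F',np.round(s['contact_force'],1),'M',np.round(s['wrist_torque'],2))
print('axes',r.as_matrix().round(3).tolist(),'along from tin',round(float((p[:2]-T)@d),4),'lateral',round(float(np.cross(d,p[:2]-T)),4))
if len(sys.argv)>3: print('to go',r.inv().apply(np.array(list(map(float,sys.argv[1:4])))-p).round(4))
E
python3 s.py .5537 .037 .15
```

```text
time: 1.5
eef_pos: [0.5128, 0.1059, 0.205]
tcp_rot: [0.438, 0.899, 0.0, 0.0]
contact_force: [0.1, 1.1, -0.5]
opening: -0.002
finger_force: 0.0
t 1.5 p [0.5128 0.1059 0.205 ] F [ 0.1  1.1 -0.5] M [ 0.   -0.01  0.02]
axes [[-0.616, 0.788, 0.001], [0.788, 0.616, 0.0], [-0.0, 0.001, -1.0]] along from tin -0.1175 lateral 0.0099
to go [-0.0795 -0.0103  0.055 ]s.py:6: DeprecationWarning: Arrays of 2-dimensional vectors are deprecated. Use arrays of 3-dimensional vectors instead. (deprecated in NumPy 2.0)
  print('axes',r.as_matrix().round(3).tolist(),'along from tin',round(float((p[:2]-T)@d),4),'lateral',round(float(np.cross(d,p[:2]-T)),4))
```

Scaled: -0.076 m is -3.8, 0.055 m is 2.75.

```bash
python3 inch.py '[{"pos": [-2.5, -0.4, 1.5], "jaw": 0}, {"pos": [-3.8, -0.515, 2.75], "jaw": 0}, {"pos": [-3.8, -0.515, 2.75], "jaw": 0}, {"pos": [-3.8, -0.515, 2.75], "jaw": 0}]'
python3 -W ignore s.py .5537 .037 .120
```

```text
time: 2.0
eef_pos: [0.5507, 0.0422, 0.1504]
tcp_rot: [0.438, 0.899, 0.0, 0.0]
contact_force: [0.1, -0.5, -0.3]
opening: 0.0
finger_force: 0.0
t 2.0 p [0.5507 0.0422 0.1504] F [ 0.1 -0.5 -0.3] M [-0.04 -0.03  0.02]
axes [[-0.616, 0.787, 0.0], [0.787, 0.616, 0.0], [0.0, 0.001, -1.0]] along from tin -0.0439 lateral 0.0008
to go [-0.0059 -0.0009  0.0304]
```

Scaled: 0.03 m is 1.5, 0.024 m is 1.2.

```bash
python3 inch.py '[{"pos": [-0.3, -0.05, 0.75], "jaw": 0}, {"pos": [-0.3, -0.05, 1.2], "jaw": 0}, {"pos": [-0.3, -0.05, 1.5], "jaw": 0}, {"pos": [-0.3, -0.05, 1.5], "jaw": 0}]'
python3 -W ignore s.py
python3 inch.py '[{"pos": [-0.25, 0, 0], "jaw": 0}, {"pos": [-0.5, 0, 0], "jaw": 0}, {"pos": [-0.75, 0, 0], "jaw": 0}, {"pos": [-0.9, 0, 0], "jaw": 0}, {"pos": [-0.9, 0, 0], "jaw": 0}]'
python3 -W ignore s.py; python3 - <<'E'
from h import *
c=grab('top','t1.png'); c2=grab('scene','s1.png')
cv2.imwrite('pics/a1.png',np.hstack([cv2.resize(cv2.imread('pics/t1.png')[70:230,170:350],(400,356)),cv2.resize(cv2.imread('pics/s1.png')[120:320,150:375],(400,356))]))
E
```

```text
time: 2.5
eef_pos: [0.553, 0.0366, 0.119]
tcp_rot: [0.438, 0.899, -0.0, -0.001]
contact_force: [0.2, 0.1, 0.1]
opening: 0.002
finger_force: 0.0
t 2.5 p [0.553  0.0366 0.119 ] F [0.2 0.1 0.1] M [ 0.01 -0.03 -0.01]
axes [[-0.617, 0.787, -0.002], [0.787, 0.617, 0.0], [0.001, -0.001, -1.0]] along from tin -0.0381 lateral -0.0008
time: 3.12
eef_pos: [0.5649, 0.0218, 0.1198]
tcp_rot: [0.438, 0.899, 0.0, 0.0]
contact_force: [0.8, -0.1, -0.0]
opening: -0.001
finger_force: 0.0
t 3.125 p [0.5649 0.0218 0.1198] F [ 0.8 -0.1 -0. ] M [ 0.02 -0.02  0.  ]
axes [[-0.616, 0.788, 0.0], [0.788, 0.616, 0.0], [-0.0, 0.0, -1.0]] along from tin -0.0192 lateral -0.0005
```

View pics/a1.png

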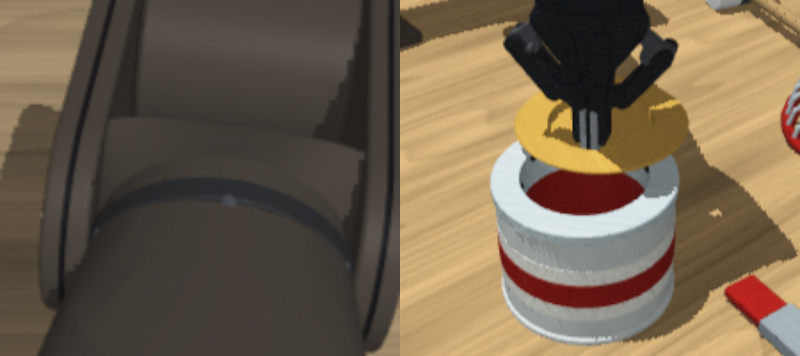

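The top camera is blocked by the arm. The scene crop shows the shut fingers inside the lid's recess, close to its leading wall (crop about (590,140)). I'll push on.

```bash
python3 inch.py '[{"pos": [-0.25, 0, 0], "jaw": 0}, {"pos": [-0.5, 0, 0], "jaw": 0}, {"pos": [-0.75, 0, 0], "jaw": 0}, {"pos": [-1, 0, 0], "jaw": 0}, {"pos": [-1.25, 0, 0], "jaw": 0}, {"pos": [-1.5, 0, 0], "jaw": 0}, {"pos": [-1.5, 0, 0], "jaw": 0}]'
python3 -W ignore s.py; cat > lid.py <<'E'
from h import *
import sys
c=grab('scene',sys.argv[1]+'.png'); im=np.array(c['pixels']); h=cv2.cvtColor(im,cv2.COLOR_RGB2HSV)
m=cv2.inRange(h,(18,140,60),(30,255,255)); m[:,:150]=0;m[:,380:]=0;m[:120]=0;m[300:]=0
n,lab,st,ce=cv2.connectedComponentsWithStats(m); i=1+st[1:,4].argmax()
k=cv2.findContours((lab==i).astype(np.uint8),cv2.RETR_EXTERNAL,cv2.CHAIN_APPROX_NONE)[0]
k=cv2.convexHull(max(k,key=len))[:,0]
# plane through flange top: fit centre x,y,z and tilt from rim outline of a r=.07 circle
T=np.array([.5771,.007]); d=np.array([.613,-.79])
for z in (.126,.119,.113):
    P=np.array([ray(c,p,z)[:2] for p in k+0.0]); s=fit(P,.07)
    o=s.x-T; print('z',z,'along %.4f lat %.4f rms %.4f'%(o@d,d[0]*o[1]-d[1]*o[0],np.std(s.fun)))
cv2.imwrite('pics/'+sys.argv[1]+'c.png',cv2.resize(im[120:320,150:375],(540,480))[:,:,::-1])
E
python3 lid.py s2
```

```text
time: 4.1
eef_pos: [0.5838, -0.0021, 0.12]
tcp_rot: [0.438, 0.899, -0.0, 0.001]
contact_force: [0.1, 0.2, -0.1]
opening: 0.003
finger_force: 0.0
t 4.1 p [ 0.5838 -0.0021  0.12  ] F [ 0.1  0.2 -0.1] M [-0.02 -0.03  0.04]
axes [[-0.616, 0.788, 0.001], [0.788, 0.616, -0.001], [-0.001, 0.0, -1.0]] along from tin 0.0113 lateral -0.0003
z 0.126 along -0.0134 lat 0.0025 rms 0.0027
z 0.119 along -0.0210 lat -0.0001 rms 0.0036
z 0.113 along -0.0274 lat -0.0022 rms 0.0046
```

View pics/s2c.png

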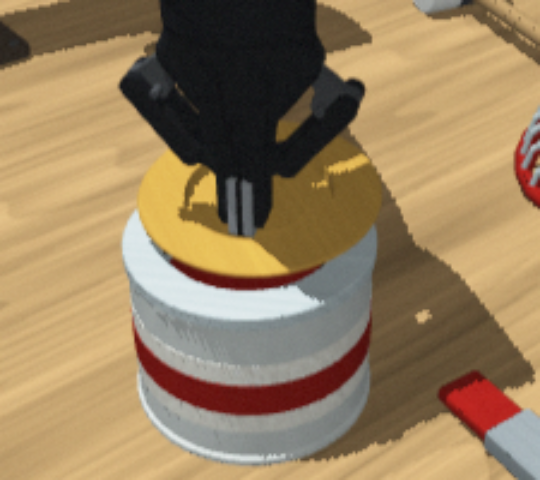

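The lid now covers most of the mouth, about 15 mm short, with its front edge near crop (250,270). I'll continue in small steps, lowering the tip as the front dips.

```bash
python3 inch.py '[{"pos": [-0.15, 0, 0], "jaw": 0}, {"pos": [-0.3, 0, 0.05], "jaw": 0}, {"pos": [-0.3, 0, 0.05], "jaw": 0}]'
python3 -W ignore s.py;python3 lid.py s3; python3 inch.py '[{"pos": [-0.1, 0, 0.05], "jaw": 0}, {"pos": [-0.2, 0, 0.1], "jaw": 0}, {"pos": [-0.2, 0, 0.1], "jaw": 0}]'
python3 -W ignore s.py;python3 lid.py s4
```

```text
time: 4.53
eef_pos: [0.5871, -0.0065, 0.1188]
tcp_rot: [0.438, 0.899, -0.0, 0.0]
contact_force: [0.1, 0.1, 0.2]
opening: -0.002
finger_force: 0.0
t 4.525 p [ 0.5871 -0.0065  0.1188] F [0.1 0.1 0.2] M [-0.02 -0.01  0.  ]
axes [[-0.616, 0.788, 0.0], [0.788, 0.616, -0.0], [-0.0, 0.0, -1.0]] along from tin 0.0167 lateral -0.0004
z 0.126 along -0.0053 lat 0.0044 rms 0.0062
z 0.119 along -0.0130 lat 0.0015 rms 0.0071
z 0.113 along -0.0196 lat -0.0005 rms 0.0079
time: 4.95
eef_pos: [0.5894, -0.0093, 0.1169]
tcp_rot: [0.438, 0.899, 0.0, -0.0]
contact_force: [-1.0, 0.4, 1.1]
opening: 0.002
finger_force: 0.5
t 4.95 p [ 0.5894 -0.0093  0.1169] F [-1.   0.4  1.1] M [ 0.1   0.05 -0.01]
axes [[-0.616, 0.788, -0.0], [0.788, 0.616, 0.0], [0.0, -0.0, -1.0]] along from tin 0.0204 lateral -0.0003
z 0.126 along -0.0057 lat 0.0040 rms 0.0052
z 0.119 along -0.0133 lat 0.0013 rms 0.0061
z 0.113 along -0.0198 lat -0.0007 rms 0.0068
```

View pics/s4c.png

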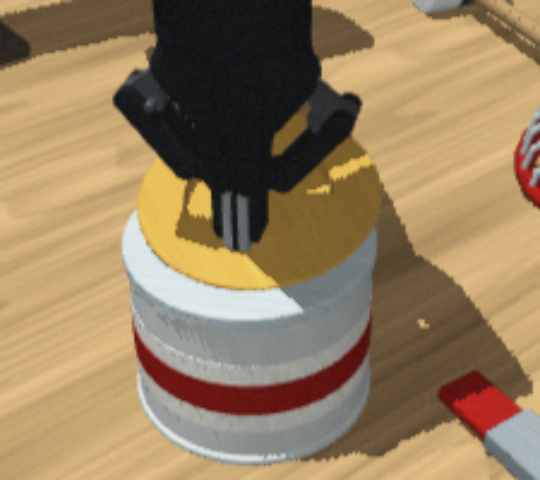

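The leading edge has now dipped (front edge at crop (250,285)). I'll keep pushing.

Scaled: -0.004 m is -0.2, -0.002 m is -0.1.

```bash
python3 inch.py '[{"pos": [-0.1, 0, 0], "jaw": 0}, {"pos": [-0.2, 0, 0], "jaw": 0}, {"pos": [-0.2, 0, 0], "jaw": 0}]' | grep force
python3 -W ignore s.py;python3 inch.py '[{"pos": [-0.1, 0, 0], "jaw": 0}, {"pos": [-0.2, 0, 0], "jaw": 0}, {"pos": [-0.2, 0, 0], "jaw": 0}]' | grep force
python3 -W ignore s.py;python3 lid.py s5
```

```text
contact_force: [-1.3, 0.2, 0.2]
finger_force: 0.6
t 5.375 p [ 0.5921 -0.0128  0.1169] F [-1.3  0.2  0.2] M [0.09 0.03 0.  ]
axes [[-0.616, 0.788, 0.0], [0.788, 0.616, -0.0], [-0.0, 0.0, -1.0]] along from tin 0.0248 lateral -0.0003
contact_force: [0.4, 0.7, 1.7]
finger_force: 0.8
t 5.75 p [ 0.5945 -0.0159  0.1169] F [0.4 0.7 1.7] M [ 0.07  0.07 -0.03]
axes [[-0.616, 0.788, 0.0], [0.788, 0.616, -0.0], [-0.0, 0.0, -1.0]] along from tin 0.0287 lateral -0.0003
z 0.126 along -0.0056 lat 0.0046 rms 0.0050
z 0.119 along -0.0133 lat 0.0018 rms 0.0058
z 0.113 along -0.0198 lat -0.0004 rms 0.0066
```

```bash
for i in 1; do python3 inch.py '[{"pos": [-0.1, 0, 0], "jaw": 0}, {"pos": [-0.15, 0, 0], "jaw": 0}, {"pos": [-0.15, 0, 0], "jaw": 0}]' | grep contact; done
python3 -W ignore s.py;python3 lid.py s6; python3 inch.py '[{"pos": [-0.1, 0, 0], "jaw": 0}, {"pos": [-0.1, 0, 0], "jaw": 0}]' | grep contact
python3 -W ignore s.py;python3 lid.py s7
```

```text
contact_force: [-0.5, 0.2, 2.7]
t 6.175 p [ 0.5962 -0.0181  0.1168] F [-0.5  0.2  2.7] M [0.14 0.2  0.04]
axes [[-0.616, 0.788, 0.0], [0.788, 0.616, -0.0], [-0.0, 0.0, -1.0]] along from tin 0.0315 lateral -0.0003
z 0.126 along -0.0060 lat 0.0044 rms 0.0053
z 0.119 along -0.0135 lat 0.0016 rms 0.0062
z 0.113 along -0.0200 lat -0.0004 rms 0.0070
contact_force: [0.0, 1.5, 1.3]
t 6.475 p [ 0.5976 -0.0198  0.1169] F [0.  1.5 1.3] M [0.13 0.09 0.  ]
axes [[-0.616, 0.788, 0.0], [0.788, 0.616, -0.0], [-0.001, 0.0, -1.0]] along from tin 0.0338 lateral -0.0003
z 0.126 along -0.0056 lat 0.0047 rms 0.0048
z 0.119 along -0.0133 lat 0.0017 rms 0.0056
z 0.113 along -0.0198 lat -0.0005 rms 0.0064
```

View pics/s7c.png

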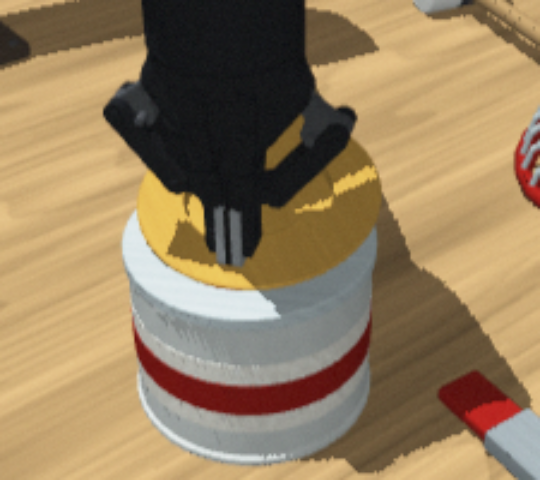

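The finger has ridden up over the dipped flange: there's only light upward force, and the tip sits close to the lid's front edge near crop (235,262). I'll raise it, go back, and re-enter the recess lower.

Scaled: 0.026 m is 1.3, 0.024 m is 1.2.

```bash
python3 inch.py '[{"pos": [0, 0, -0.4], "jaw": 0}, {"pos": [0.6, 0, -0.4], "jaw": 0}, {"pos": [1.2, 0, -0.3], "jaw": 0}, {"pos": [1.3, 0, 0], "jaw": 0}, {"pos": [1.3, 0, 0], "jaw": 0}]' | grep contact
python3 -W ignore s.py;python3 inch.py '[{"pos": [0, 0, 0.1], "jaw": 0}, {"pos": [0, 0, 0.15], "jaw": 0}, {"pos": [0, 0, 0.15], "jaw": 0}]' | grep contact;python3 -W ignore s.py
```

```text
contact_force: [0.6, -0.2, -0.0]
t 7.15 p [0.5805 0.0013 0.1157] F [ 0.6 -0.2 -0. ] M [ 0.02 -0.06  0.01]
axes [[-0.617, 0.787, -0.002], [0.787, 0.617, 0.0], [0.001, -0.001, -1.0]] along from tin 0.0066 lateral -0.0008
contact_force: [0.4, -0.5, 0.6]
t 7.525 p [0.5815 0.0007 0.1137] F [ 0.4 -0.5  0.6] M [-0.03 -0.07 -0.03]
axes [[-0.616, 0.788, -0.0], [0.788, 0.616, -0.0], [-0.0, -0.0, -1.0]] along from tin 0.0077 lateral -0.0004
```

Scaled: 0.001 m is 0.05.

```bash
python3 inch.py '[{"pos": [0, 0, 0.05], "jaw": 0}, {"pos": [0, 0, 0.05], "jaw": 0}]' | grep contact;python3 -W ignore s.py|head -1; python3 inch.py '[{"pos": [0, 0, 0.05], "jaw": 0}, {"pos": [0, 0, 0.05], "jaw": 0}]' | grep contact;python3 -W ignore s.py|head -1
```

```text
contact_force: [-0.0, -0.3, 2.0]
t 7.775 p [0.5816 0.0007 0.1133] F [-0.  -0.3  2. ] M [-0.04  0.12  0.  ]
contact_force: [-3.0, -0.1, 6.3]
t 8.025 p [0.5817 0.0007 0.113 ] F [-3.  -0.1  6.3] M [0.04 0.37 0.01]
```

Scaled: -0.008 m is -0.4, -0.01 m is -0.5.

```bash
python3 inch.py '[{"pos": [0, 0, -0.05], "jaw": 0}, {"pos": [-0.2, 0, -0.05], "jaw": 0}, {"pos": [-0.4, 0, -0.035], "jaw": 0}, {"pos": [-0.5, 0, -0.025], "jaw": 0}, {"pos": [-0.5, 0, -0.025], "jaw": 0}]' | grep contact;python3 -W ignore s.py|cut -c1-200
python3 inch.py '[{"pos": [-0.1, 0, 0.01], "jaw": 0}, {"pos": [-0.2, 0, 0.02], "jaw": 0}, {"pos": [-0.2, 0, 0.02], "jaw": 0}]' | grep contact;python3 -W ignore s.py
```

```text
contact_force: [-5.3, 5.9, 5.5]
t 8.65 p [ 0.586  -0.0051  0.1119] F [-5.3  5.9  5.5] M [ 1.04  0.83 -0.03]
axes [[-0.616, 0.788, -0.005], [0.788, 0.616, 0.005], [0.007, -0.001, -1.0]] along from tin 0.015 lateral -0.0004
contact_force: [-10.8, 12.4, 11.5]
t 9.025 p [ 0.5868 -0.006   0.112 ] F [-10.8  12.4  11.5] M [ 2.11  1.78 -0.  ]
axes [[-0.615, 0.788, -0.01], [0.788, 0.615, 0.009], [0.014, -0.003, -1.0]] along from tin 0.0162 lateral -0.0003
```

The push now meets 16 N sideways. I'll back off and look before going on.

Scaled: 0.006 m is 0.3, 0.004 m is 0.2.

```bash
python3 inch.py '[{"pos": [0.2, 0, 0], "jaw": 0}, {"pos": [0.3, 0, -0.05], "jaw": 0}, {"pos": [0.3, 0, -0.05], "jaw": 0}]' | grep contact;python3 -W ignore s.py; python3 lid.py s8
```

```text
contact_force: [-2.0, 2.4, 2.1]
t 9.4 p [ 0.5861 -0.0053  0.1125] F [-2.   2.4  2.1] M [0.33 0.26 0.04]
axes [[-0.616, 0.788, -0.001], [0.788, 0.616, 0.001], [0.001, -0.0, -1.0]] along from tin 0.0152 lateral -0.0004
z 0.126 along -0.0045 lat 0.0030 rms 0.0051
z 0.119 along -0.0123 lat 0.0005 rms 0.0059
z 0.113 along -0.0189 lat -0.0016 rms 0.0066
```

View pics/s8c.png

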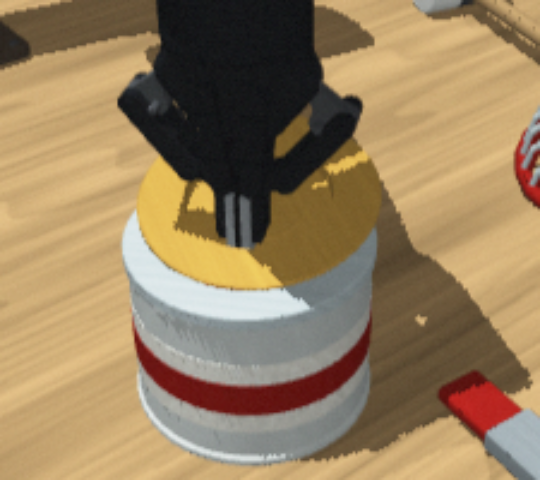

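The lid is tilted nose-down and I was pressing it into the seal while pushing. I'll raise the tip clear of the floor and push on the wall only.

Scaled: 0.003 m is 0.15, -0.0025 m is -0.125.

```bash
python3 inch.py '[{"pos": [0.15, 0, -0.1], "jaw": 0}, {"pos": [0.15, 0, -0.125], "jaw": 0}, {"pos": [0.05, 0, -0.125], "jaw": 0}]' | grep contact;python3 -W ignore s.py
python3 inch.py '[{"pos": [-0.05, 0, 0], "jaw": 0}, {"pos": [-0.1, 0, 0], "jaw": 0}, {"pos": [-0.1, 0, 0], "jaw": 0}]' | grep contact;python3 -W ignore s.py; python3 inch.py '[{"pos": [-0.05, 0, 0], "jaw": 0}, {"pos": [-0.1, 0, 0], "jaw": 0}, {"pos": [-0.1, 0, 0], "jaw": 0}]' | grep contact;python3 -W ignore s.py
```

```text
contact_force: [0.5, 0.4, 0.5]
t 9.825 p [ 0.5859 -0.005   0.1155] F [0.5 0.4 0.5] M [-0.05 -0.03  0.03]
axes [[-0.616, 0.788, 0.001], [0.788, 0.616, -0.0], [-0.001, 0.0, -1.0]] along from tin 0.0149 lateral -0.0004
contact_force: [-0.7, 0.7, 0.3]
t 10.2 p [ 0.5869 -0.0062  0.1153] F [-0.7  0.7  0.3] M [ 0.    0.02 -0.01]
axes [[-0.616, 0.788, -0.0], [0.788, 0.616, 0.0], [0.0, -0.0, -1.0]] along from tin 0.0164 lateral -0.0004
contact_force: [-0.4, 0.3, 0.7]
t 10.575 p [ 0.5882 -0.0078  0.1154] F [-0.4  0.3  0.7] M [ 0.14  0.16 -0.03]
axes [[-0.616, 0.787, 0.0], [0.787, 0.616, -0.0], [-0.0, -0.0, -1.0]] along from tin 0.0185 lateral -0.0003
```

Scaled: -0.004 m is -0.2, -0.002 m is -0.1.

```bash
python3 inch.py '[{"pos": [-0.1, 0, 0], "jaw": 0}, {"pos": [-0.2, 0, 0], "jaw": 0}, {"pos": [-0.2, 0, 0], "jaw": 0}]' | grep contact;python3 -W ignore s.py; python3 lid.py s9; python3 inch.py '[{"pos": [-0.05, 0, 0], "jaw": 0}, {"pos": [-0.15, 0, 0], "jaw": 0}, {"pos": [-0.15, 0, 0], "jaw": 0}]' | grep contact;python3 -W ignore s.py; python3 lid.py s10
```

```text
contact_force: [-0.3, 0.7, -0.8]
t 10.95 p [ 0.5909 -0.0113  0.1155] F [-0.3  0.7 -0.8] M [ 0.05  0.03 -0.02]
axes [[-0.616, 0.788, 0.001], [0.788, 0.616, -0.0], [-0.001, 0.0, -1.0]] along from tin 0.023 lateral -0.0003
z 0.126 along 0.0018 lat 0.0034 rms 0.0044
z 0.119 along -0.0059 lat 0.0009 rms 0.0051
z 0.113 along -0.0123 lat -0.0011 rms 0.0058
contact_force: [-0.2, -0.2, 0.2]
t 11.375 p [ 0.5927 -0.0136  0.1155] F [-0.2 -0.2  0.2] M [ 0.04  0.01 -0.01]
axes [[-0.616, 0.788, 0.001], [0.788, 0.616, -0.0], [-0.001, 0.0, -1.0]] along from tin 0.0258 lateral -0.0003
z 0.126 along 0.0041 lat 0.0038 rms 0.0042
z 0.119 along -0.0036 lat 0.0014 rms 0.0048
z 0.113 along -0.0100 lat -0.0009 rms 0.0056
```

The lid is now moving freely with the finger. I'll continue until it meets the far wall.

Scaled: -0.002 m is -0.1, -0.001 m is -0.05.

```bash
python3 inch.py '[{"pos": [-0.05, 0, 0], "jaw": 0}, {"pos": [-0.1, 0, 0], "jaw": 0}, {"pos": [-0.1, 0, 0], "jaw": 0}]' | grep contact;python3 -W ignore s.py|head -1; python3 lid.py s11;python3 inch.py '[{"pos": [-0.05, 0, 0], "jaw": 0}, {"pos": [-0.1, 0, 0], "jaw": 0}, {"pos": [-0.1, 0, 0], "jaw": 0}]' | grep contact;python3 -W ignore s.py; python3 lid.py s12
```

```text
contact_force: [-0.4, 0.2, -0.1]
t 11.8 p [ 0.5937 -0.0149  0.1154] F [-0.4  0.2 -0.1] M [0.09 0.07 0.05]
z 0.126 along 0.0058 lat 0.0039 rms 0.0038
z 0.119 along -0.0016 lat 0.0011 rms 0.0044
z 0.113 along -0.0080 lat -0.0008 rms 0.0052
contact_force: [-0.2, 0.5, 0.2]
t 12.225 p [ 0.5952 -0.0167  0.1155] F [-0.2  0.5  0.2] M [ 0.06 -0.03 -0.02]
axes [[-0.616, 0.788, 0.001], [0.788, 0.616, -0.0], [-0.001, 0.0, -1.0]] along from tin 0.0298 lateral -0.0003
z 0.126 along 0.0080 lat 0.0043 rms 0.0038
z 0.119 along 0.0005 lat 0.0014 rms 0.0045
z 0.113 along -0.0059 lat -0.0008 rms 0.0053
```

View pics/s12c.png

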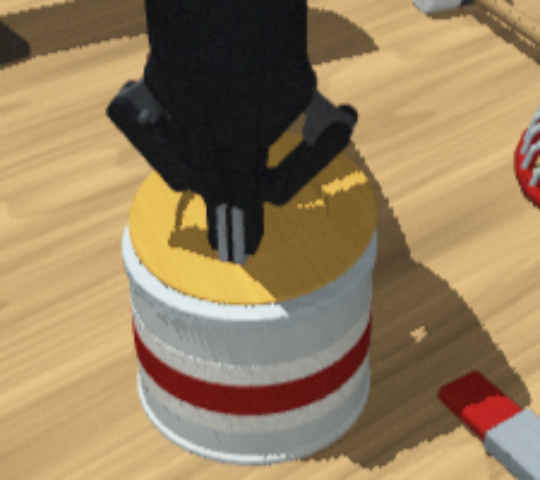

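The lid is nearly concentric, with its front edge just inside the ring at crop (270,305). A few more millimetres to go.

Scaled: -0.002 m is -0.1, -0.001 m is -0.05.

```bash
python3 inch.py '[{"pos": [-0.05, 0, 0], "jaw": 0}, {"pos": [-0.1, 0, 0], "jaw": 0}, {"pos": [-0.1, 0, 0], "jaw": 0}]' | grep contact;python3 -W ignore s.py|head -1; python3 lid.py s13;python3 inch.py '[{"pos": [-0.05, 0, 0], "jaw": 0}, {"pos": [-0.075, 0, 0], "jaw": 0}, {"pos": [-0.075, 0, 0], "jaw": 0}]' | grep contact;python3 -W ignore s.py; python3 lid.py s14
```

```text
contact_force: [-0.4, 0.3, -0.1]
t 12.65 p [ 0.5962 -0.0181  0.1154] F [-0.4  0.3 -0.1] M [ 0.05  0.1  -0.  ]
z 0.126 along 0.0093 lat 0.0042 rms 0.0035
z 0.119 along 0.0019 lat 0.0016 rms 0.0041
z 0.113 along -0.0043 lat -0.0007 rms 0.0049
contact_force: [-0.4, 0.4, -0.0]
t 13.075 p [ 0.5971 -0.0193  0.1154] F [-0.4  0.4 -0. ] M [ 0.01  0.08 -0.04]
axes [[-0.616, 0.788, -0.0], [0.788, 0.616, -0.0], [0.0, -0.0, -1.0]] along from tin 0.033 lateral -0.0004
z 0.126 along 0.0101 lat 0.0039 rms 0.0031
z 0.119 along 0.0025 lat 0.0016 rms 0.0036
z 0.113 along -0.0037 lat -0.0005 rms 0.0043
```

```bash
python3 inch.py '[{"pos": [-0.05, 0, 0], "jaw": 0}, {"pos": [-0.1, 0, 0], "jaw": 0}, {"pos": [-0.1, 0, 0], "jaw": 0}]' | grep contact;python3 -W ignore s.py|head -1; python3 lid.py s15;python3 inch.py '[{"pos": [-0.05, 0, 0], "jaw": 0}, {"pos": [-0.075, 0, 0], "jaw": 0}, {"pos": [-0.075, 0, 0], "jaw": 0}]' | grep contact;python3 -W ignore s.py; python3 lid.py s16
```

```text
contact_force: [0.2, 0.1, -0.1]
t 13.5 p [ 0.5985 -0.021   0.1155] F [ 0.2  0.1 -0.1] M [0.03 0.01 0.03]
z 0.126 along 0.0134 lat 0.0046 rms 0.0030
z 0.119 along 0.0058 lat 0.0019 rms 0.0035
z 0.113 along -0.0005 lat -0.0005 rms 0.0042
contact_force: [0.3, 0.6, 0.3]
t 13.925 p [ 0.5992 -0.022   0.1153] F [0.3 0.6 0.3] M [ 0.11  0.07 -0.02]
axes [[-0.616, 0.788, -0.0], [0.788, 0.616, 0.0], [0.0, -0.0, -1.0]] along from tin 0.0364 lateral -0.0003
z 0.126 along 0.0144 lat 0.0042 rms 0.0029
z 0.119 along 0.0068 lat 0.0012 rms 0.0033
z 0.113 along 0.0006 lat -0.0009 rms 0.0038
```

View pics/s16c.png

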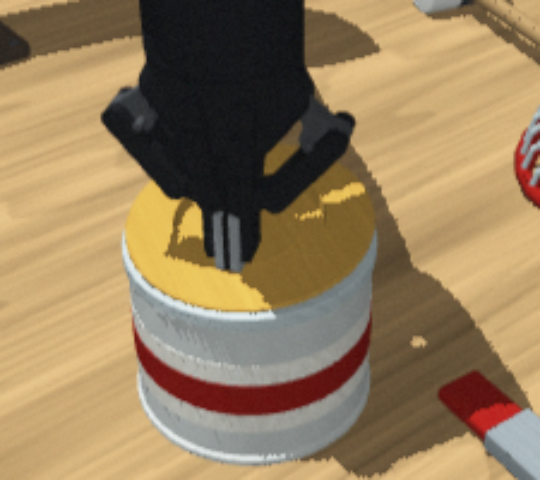

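I've used up the picture budget, so from here I'll use numbers only. I'll retract to clear the view and measure the lid from the top and scene cameras.

Scaled: 0.2 m is 10, -0.1 m is -5.

```bash
python3 inch.py '[{"pos": [0.15, 0, -1], "jaw": 0}, {"pos": [0.5, 0, -3.5], "jaw": 0}, {"pos": [2.5, 2, -5], "jaw": 0}, {"pos": [5, 4, -5], "jaw": 0}, {"pos": [7.5, 6, -5], "jaw": 0}, {"pos": [10, 8, -5], "jaw": 0}, {"pos": [10, 8, -5], "jaw": 0}]' | grep -E 'eef|time'
cat > look.py <<'E'
from h import *
import json
T=np.array([.5771,.007]); d=np.array([.613,-.79]); n=np.array([.79,.613])
def lidk(c,lo):
    h=cv2.cvtColor(np.array(c['pixels']),cv2.COLOR_RGB2HSV); m=cv2.inRange(h,lo,(30,255,255))
    u=proj(c,[T[0],T[1],.12])[0]; w=np.zeros_like(m); cv2.circle(w,(int(u[0]),int(u[1])),75,255,-1); m&=w
    nn,lab,st,ce=cv2.connectedComponentsWithStats(cv2.morphologyEx(m,cv2.MORPH_OPEN,np.ones((3,3)))); i=1+st[1:,4].argmax()
    k=max(cv2.findContours((lab==i).astype(np.uint8),cv2.RETR_EXTERNAL,cv2.CHAIN_APPROX_NONE)[0],key=len)
    return cv2.convexHull(k)[:,0]+0.,h
c=grab('top','tL.png'); k,h=lidk(c,(17,112,45))
for z in (.113,.119):
    s=fit(np.array([ray(c,p,z)[:2] for p in k]),.07); o=s.x-T
    print('top z',z,'lid along %.4f lat %.4f rms %.4f'%(o@d,o@n,np.std(s.fun)))
# tin ring outline
w=cv2.inRange(h,(85,0,75),(130,70,255)); u=proj(c,[*T,.11])[0]
cc=np.zeros_like(w);cv2.circle(cc,(int(u[0]),int(u[1])),70,255,-1); w&=cc
cv2.fillConvexPoly(w,k.astype(np.int32),255)
kk=cv2.convexHull(max(cv2.findContours(w,cv2.RETR_EXTERNAL,cv2.CHAIN_APPROX_NONE)[0],key=len))[:,0]+0.
P=np.array([ray(c,p,.11)[:2] for p in kk]); t=T.copy()
for _ in range(4): P1=P[abs(np.hypot(*(P-t).T)-.072)<.0025]; t=fit(P1,.072).x
print('tin shift along %.4f lat %.4f n %d/%d'%((t-T)@d,(t-T)@n,len(P1),len(P)))
c=grab('scene','sL.png'); k2,_=lidk(c,(18,140,60))
for z in (.113,.119):
    s=fit(np.array([ray(c,p,z)[:2] for p in k2]),.07); o=s.x-T
    print('scene z',z,'lid along %.4f lat %.4f rms %.4f'%(o@d,o@n,np.std(s.fun)))
# height of rim points: ends of the rim along d seen in the two views, per-direction
E
python3 look.py
```

```text
time: 14.85
eef_pos: [0.6016, 0.2382, 0.2173]
top z 0.113 lid along 0.0012 lat 0.0019 rms 0.0010
top z 0.119 lid along -0.0004 lat 0.0008 rms 0.0011
tin shift along 0.0008 lat 0.0005 n 36/39
scene z 0.113 lid along -0.0033 lat -0.0009 rms 0.0050
scene z 0.119 lid along 0.0027 lat 0.0011 rms 0.0040
```

```bash
cat >> look.py <<'E'
ct=grab('top'); cs=grab('scene')
def res(p):
    out=[]
    for cam,kk in ((ct,k),(cs,k2)):
        D=R.from_quat(cam['orientation']).apply(np.c_[kk,np.ones(len(kk))]@np.linalg.inv(np.array(cam['camera_matrix'])).T); O=np.array(cam['xyz'])
        nn=np.array([-p[3]*d[0]-p[4]*n[0],-p[3]*d[1]-p[4]*n[1],1.]); C=np.array(p[:3])
        X=O+D*(((C-O)@nn)/(D@nn))[:,None]; out.append(np.linalg.norm(X-C,axis=1)-.07)
    return np.r_[out[0],out[1]]
s=least_squares(res,[*T,.118,0,0],loss='soft_l1',f_scale=.001,x_scale=[.01,.01,.01,.1,.1])
o=s.x[:2]-T
print('3D: along %.4f lat %.4f ztop %.4f slope_along %.3f slope_lat %.3f'%(o@d,o@n,s.x[2],s.x[3],s.x[4]),'rms',np.std(res(s.x)))
E
python3 look.py|tail -1;  python3 -W ignore s.py
```

```text
3D: along 0.0012 lat 0.0006 ztop 0.1188 slope_along -0.113 slope_lat 0.013 rms 0.00032993695647145496
t 15.15 p [0.6024 0.2325 0.2158] F [-0.  -0.3  0.2] M [-0.03 -0.01  0.01]
axes [[-0.615, 0.789, 0.0], [0.789, 0.615, -0.0], [-0.0, 0.0, -1.0]] along from tin -0.1625 lateral 0.1583
```

The fit shows the lid centred to about 1 mm. Its front is down and its rear is up, with a 6.5° tilt. I'll press the high rear side of the recess at (0.561, 0.0275).

```bash
python3 -W ignore s.py .5612 .0275 .13|tail -1; python3 inch.py '[{"pos": [-2.25, -1.75, 0], "jaw": 0}, {"pos": [-4.5, -3.5, 0], "jaw": 0}, {"pos": [-6.8, -5.5, 1], "jaw": 0}, {"pos": [-6.8, -7.55, 2.5], "jaw": 0}, {"pos": [-6.8, -7.55, 4.15], "jaw": 0}, {"pos": [-6.8, -7.55, 4.15], "jaw": 0}]' | grep contact; python3 -W ignore s.py .5612 .0275 .116
```

```text
to go [-0.1364 -0.1585  0.0858]
contact_force: [0.3, 0.3, 0.6]
t 15.9 p [0.5644 0.0325 0.1296] F [0.3 0.3 0.6] M [ 0.03 -0.02 -0.02]
axes [[-0.614, 0.789, -0.006], [0.789, 0.614, 0.001], [0.004, -0.005, -1.0]] along from tin -0.0279 lateral 0.0056
to go [-0.0021 -0.0055  0.0137]
```

Careful with the scale: shifts go in units of 20 mm. That gives: 0.012 m is 0.6, -0.0055 m is -0.275.

```bash
python3 inch.py '[{"pos": [-0.05, -0.275, 0], "jaw": 0}, {"pos": [-0.05, -0.275, 0.6], "jaw": 0}, {"pos": [-0.05, -0.275, 0.6], "jaw": 0}]' | grep contact; python3 -W ignore s.py ; python3 inch.py '[{"pos": [0, 0, 0.1], "jaw": 0}, {"pos": [0, 0, 0.2], "jaw": 0}, {"pos": [0, 0, 0.2], "jaw": 0}]' | grep contact;python3 -W ignore s.py
```

```text
contact_force: [-0.5, -0.4, -0.2]
t 16.275 p [0.563 0.03  0.12 ] F [-0.5 -0.4 -0.2] M [0.03 0.03 0.03]
axes [[-0.617, 0.787, -0.001], [0.787, 0.617, 0.0], [0.001, -0.001, -1.0]] along from tin -0.0268 lateral 0.003
contact_force: [0.7, 0.5, 1.0]
t 16.65 p [0.5631 0.0299 0.1163] F [0.7 0.5 1. ] M [-0.03 -0.04  0.03]
axes [[-0.616, 0.787, -0.0], [0.787, 0.616, 0.0], [0.0, -0.0, -1.0]] along from tin -0.0266 lateral 0.003
```

Contact is close. I'll press down in steps.

```bash
for i in 1; do python3 inch.py '[{"pos": [0, -0.1, 0.1], "jaw": 0}, {"pos": [0, -0.15, 0.2], "jaw": 0}, {"pos": [0, -0.15, 0.2], "jaw": 0}]' | grep contact;python3 -W ignore s.py|head -1; done; python3 inch.py '[{"pos": [0, 0, 0.1], "jaw": 0}, {"pos": [0, 0, 0.15], "jaw": 0}, {"pos": [0, 0, 0.15], "jaw": 0}]' | grep contact;python3 -W ignore s.py
```

```text
contact_force: [2.9, 0.5, 1.9]
t 17.025 p [0.5617 0.0278 0.1131] F [2.9 0.5 1.9] M [ 0.17 -0.31 -0.03]
contact_force: [3.1, -0.0, 5.2]
t 17.4 p [0.5618 0.0276 0.1102] F [ 3.1 -0.   5.2] M [-0.   -0.43 -0.03]
axes [[-0.616, 0.788, 0.003], [0.788, 0.616, -0.001], [-0.002, 0.002, -1.0]] along from tin -0.0257 lateral 0.0006
```

```bash
python3 inch.py '[{"pos": [0, 0, 0.1], "jaw": 0}, {"pos": [0, 0, 0.15], "jaw": 0}, {"pos": [0, 0, 0.15], "jaw": 0}]' | grep contact;python3 -W ignore s.py|head -1;  python3 inch.py '[{"pos": [0, 0, 0.1], "jaw": 0}, {"pos": [0, 0, 0.15], "jaw": 0}, {"pos": [0, 0, 0.15], "jaw": 0}]' | grep contact;python3 -W ignore s.py
```

```text
contact_force: [3.0, -0.8, 2.7]
t 17.775 p [0.5608 0.0278 0.1063] F [ 3.  -0.8  2.7] M [-0.11 -0.4  -0.02]
contact_force: [-2.0, -0.5, 11.7]
t 18.15 p [0.5601 0.028  0.1043] F [-2.  -0.5 11.7] M [0.04 0.46 0.02]
axes [[-0.616, 0.787, -0.003], [0.787, 0.616, -0.0], [0.002, -0.002, -1.0]] along from tin -0.027 lateral -0.0006
```

The rear floor is at its home height (0.1043). I'll press it a bit firmer, then do the front side.

```bash
python3 inch.py '[{"pos": [0, 0, 0.1], "jaw": 0}, {"pos": [0, 0, 0.15], "jaw": 0}, {"pos": [0, 0, 0.15], "jaw": 0}]' | grep contact;python3 -W ignore s.py|head -1;  python3 inch.py '[{"pos": [0, 0, -0.75], "jaw": 0}, {"pos": [-1.35, 0, -0.75], "jaw": 0}, {"pos": [-2.65, 0, -0.6], "jaw": 0}, {"pos": [-2.65, 0, -0.35], "jaw": 0}, {"pos": [-2.65, 0, -0.25], "jaw": 0}, {"pos": [-2.65, 0, -0.15], "jaw": 0}]' | grep contact;python3 -W ignore s.py
```

```text
contact_force: [-9.3, 1.3, 23.7]
t 18.525 p [0.5601 0.028  0.1043] F [-9.3  1.3 23.7] M [0.03 1.55 0.02]
contact_force: [-6.7, -2.1, 13.9]
t 19.275 p [ 0.592  -0.0137  0.1043] F [-6.7 -2.1 13.9] M [-0.37  1.21 -0.01]
axes [[-0.617, 0.787, -0.004], [0.787, 0.617, -0.001], [0.002, -0.004, -1.0]] along from tin 0.0255 lateral -0.0009
```

```bash
python3 inch.py '[{"pos": [0, 0, 0.1], "jaw": 0}, {"pos": [0, 0, 0.1], "jaw": 0}]' | grep contact;python3 -W ignore s.py|head -1;  python3 inch.py '[{"pos": [0, 0, -1], "jaw": 0}, {"pos": [1.5, 0, -3.5], "jaw": 0}, {"pos": [4, 2, -6], "jaw": 0}, {"pos": [6, 4, -6], "jaw": 0}, {"pos": [8, 6, -6], "jaw": 0}, {"pos": [10, 8, -6], "jaw": 0}, {"pos": [11, 9, -6], "jaw": 0}, {"pos": [11, 9, -6], "jaw": 0}]' | grep contact;python3 -W ignore s.py;python3 look.py
```

```text
contact_force: [-9.2, -2.2, 16.2]
t 19.525 p [ 0.5921 -0.0137  0.1043] F [-9.2 -2.2 16.2] M [-0.39  1.53 -0.  ]
contact_force: [-0.4, 0.2, -0.5]
t 20.525 p [0.5985 0.273  0.221 ] F [-0.4  0.2 -0.5] M [-0.01  0.04  0.05]
axes [[-0.619, 0.785, -0.001], [0.785, 0.619, 0.0], [0.001, -0.001, -1.0]] along from tin -0.1968 lateral 0.1801
top z 0.113 lid along 0.0019 lat -0.0004 rms 0.0003
top z 0.119 lid along 0.0010 lat -0.0016 rms 0.0006
tin shift along 0.0008 lat -0.0010 n 38/38
scene z 0.113 lid along 0.0036 lat 0.0007 rms 0.0003
scene z 0.119 lid along 0.0109 lat 0.0029 rms 0.0005
3D: along 0.0017 lat 0.0001 ztop 0.1113 slope_along -0.004 slope_lat -0.003 rms 0.00045927959931076024
```

The lid is level (slopes ≤ 0.004), and the floor was at its home height at both press points. It's centred on the tin and the tin hasn't moved, so I'm handing in.

```bash
python3 -c "
from plant import ctrl
print(ctrl.sign_off())"
```

```text
the job is handed in; nothing more can be done
None
```

The lid is pressed home on the tin and measures level and centred to within about 2 mm. It stayed on the tin throughout, the firmest press was about 24 N, the tin moved about 1 mm at most, and I handed the job in at about 21 s.

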